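# Gauge three guide bushes and scrap the blind one

## Task

Three guide bushes for a core box stand on the gauging board, and they should all have been drilled right through. Take the blue shouldered plug gauge from its hole in the board and lower it into every bush until it stops, beginning with the bush next to the gauge and working along the row: in a through bore the gauge's shoulder comes down onto the bush, over a blind bore it stays well proud. When all three are checked, put the gauge back in its hole, pin down and shoulder on the board, and stand whatever bush proved blind upright on the floor of the wooden scrap tray and leave the good ones in their seats.

Things in the scene. Friction and masses are not known exactly. Their poses are not given: they have to be found in the camera images.
- board: gauging board fixed to the bench: beech block 80 x 250 mm, top 45 mm above the bench, on a 5 mm steel plate 92 x 274 mm. Origin: underside centre; y along the row, z up. Holes on its centre line: the gauge hole at y = -90 mm, seats 1, 2, 3 at -30, +30, +90 mm. Its place and heading vary
- seat_1 (a point): centre of the floor of seat 1, the one next to the gauge hole: a round recess 35 mm wide, 10 mm deep (floor 35 mm above the bench), in which a bush stands loosely, its top 79 mm above the bench
- seat_2 (a point): centre of the floor of seat 2, the middle one, same size
- seat_3 (a point): centre of the floor of seat 3, the one farthest from the gauge hole, same size
- gauge_hole (a point): centre of the mouth of the gauge's hole, on the board's top face 45 mm above the bench: 15 mm wide, 40 mm deep
- gauge: plug gauge, 102 mm long, 0.12 kg, upright. Origin: tip of its pin, z up. Steel pin 9 mm across from 0 to 38 mm, lowest 4 mm tapered; blue shoulder disc 26 mm across from 38 to 43; blue handle 16 mm across from 43 to 102. Starts shoulder on the board (tip 7 mm above the bench). In a through bore the shoulder comes to rest on the bush; in a blind one it stays 14 mm above it
- bush_p: steel guide bush, 44 mm high: shank 30 mm across, 28 mm long; head 36 mm across, top 16 mm. Origin: underside centre, z up. 13 mm bore from the top, mouth countersunk to 21 mm over 6 mm; it goes right through or is blind with a floor 20 mm above the underside: the name does not tell. 0.19 kg. Starts upright in any of the three seats; the bushes change seats between starts
- bush_q: steel guide bush, 44 mm high: shank 30 mm across, 28 mm long; head 36 mm across, top 16 mm. Origin: underside centre, z up. 13 mm bore from the top, mouth countersunk to 21 mm over 6 mm; it goes right through or is blind with a floor 20 mm above the underside: the name does not tell. 0.19 kg. Starts upright in any of the three seats; the bushes change seats between starts
- bush_r: steel guide bush, 44 mm high: shank 30 mm across, 28 mm long; head 36 mm across, top 16 mm. Origin: underside centre, z up. 13 mm bore from the top, mouth countersunk to 21 mm over 6 mm; it goes right through or is blind with a floor 20 mm above the underside: the name does not tell. 0.19 kg. Starts upright in any of the three seats; the bushes change seats between starts
- tray: wooden scrap tray on the bench, loose, 135 x 300 mm outside, walls 28 mm high and 10 mm thick, floor 6 mm thick. Origin: underside centre; x across, y along the tray, pointing away from the robot. Two rejected sand cores (48 mm wide, up to 59 mm high) stand in its far part (y above +45 mm); the near part is empty
- coil_hose: red coiled air hose, fixed, an obstacle to pass round (the pose does not matter): from the bench at x 0.32, y -0.06 its coil climbs left and away past the basin to x 0.47, y 0.2 (up to 0.17 m high), on to x 0.59, y 0.3 (up to 0.31 m), then straight up to the ceiling at about x 0.63, y 0.32

How it is judged:
By the outcome, as a careful person would: the job done as asked, in the order asked, and still so for the second after the job is handed in, with the robot touching nothing.
It also fails if it takes over 58 s, if anything falls off the work surface, if the arm or the gripper's body presses on something with over 40 N, if the wrist force passes 120 N, or if a joint passes its speed limit or range.

## Robot

A 6-joint arm with a two-finger parallel gripper is mounted at the origin on the work surface; the furniture and walls round the work are solid. World frame = base frame: x ahead of the robot, y to its left, z up, the work surface at z = 0. Lengths are in m, angles in rad, forces in N, time in s.
With the tool pointing down it reaches from about 0.375 to 0.975 m from the base axis. Payload 3.8 kg.
Tool frame: the origin (TCP) lies midway between the tips of the shut fingers; the grasp point (between the pads) lies 19 mm behind it; z points along the fingers, y is the line along which they close (so a half turn about z gives the same grasp; the last joint's range is limited). The gripper opens to 88 mm and grips with 3 to 60 N. Pads are 18 mm wide; open, the fingers measure 123 mm over their backs; the gripper's body (75 mm by 187 mm) begins 45 mm behind the grasp point.
Start: joints at [1.109, 0.264, 1.604, -0, 1.274, -0.037], TCP at [0.278, 0.615, 0.218] pointing down, gripper open.
Joint ranges: [-2.63, 2.63], [-0.94, 2.18], [0.31, 2.57], [-1.31, 4.45], [0, 2.66], [-2.55, 2.55]. Speed limits (rad/s): [2.57, 2.57, 3.14, 3.14, 3.14, 3.14].

## Interface

Orientations are given as a rotation vector (axis times angle).
In Python, from cell import manip, inverse_kinematics, cams, order gives the robot as it stands. Calls block until the motion is done:
- manip.move_pose(position, orientation): joint-space move of the TCP to a pose.
- manip.move_linear(position, rate=0.15, rot=None): straight line of the TCP; rot=None keeps the orientation; rate is the mean speed in m/s.
- manip.set_joints(angles): joint-space move.
- manip.set_gripper(opening, force=None): finger opening in m; force is the grip in N (None keeps the last); returns when the fingers have stopped.
- manip.dwell(seconds).
- inverse_kinematics(position, orientation): joint angles nearest the present ones, or None.
- manip.state(): the state.
- cams.capture(name): name is "side" or "top"; returns a dict with "image" (400x640x3 uint8, blue, green, red), "z_map" (400x640 float32, m along the optical axis (not along the pixel's ray), 0 where there is no reading), "intrinsics" (3x3 intrinsics, pixels), "k1" (the pictures are not rectified: a ray, as slopes to the right and down, at radius r is drawn at 1 + k1 r^2 times it, then the intrinsics apply), "position" and "orientation" of the camera in the world. Camera axes: x right, y down, z forward; pixel columns grow to the right and rows downward; lengths in m; the calibration is good to about 2 mm. A picture is of the moment at which its call begins.
A pose or a line that the arm cannot do raises manip.IKError and nothing moves.
- order.close_job(): hands the job in; it is judged then, once.
The state is a dict: "clock": time; "joint_pos": joint angles; "joint_velocities": joint speeds; "tau": joint torques, N m; "tool_pos": TCP position; "tcp_rot": TCP orientation; "contact_force": force on the tool from outside, world axes, zero at the start; "moment": the same for the moment, N m; "gripper_width": finger opening in m; "grasp_force": force on a finger pad.
Only numpy, scipy, OpenCV 4.12 (cv2) and the standard library are available. Lean on these libraries where they do the work, as an engineer would, in place of code of your own. Each camera call takes 0.05 s, during which the arm holds its last target. There are 200 camera calls.

## Working session

There is one attempt and no reset: what is moved stays moved. The work goes in short steps, each a Python script; the robot and the scene stay as the last script left them, time stands still between calls to the robot, and variables do not carry over. Pictures are saved under pics/ and viewed, at most 10 in all, crops included, and the job is handed in when it is done.

```bash
ls; mkdir -p pics; python3 - <<'E'
from cell import manip,cams
import cv2,numpy as np
for n in("side","top"):
    c=cams.capture(n);cv2.imwrite(f"pics/{n}0.png",c["image"]);np.savez(f"{n}0.npz",**c)
    print(n,c["intrinsics"].tolist(),c["k1"],c["position"],c["orientation"])
s=manip.state();print(s)
E
```

```text
pics
side [[442.7278227314485, 0.0, 316.5167636327326], [0.0, 442.7278227314485, 195.7411729097615], [0.0, 0.0, 1.0]] -0.042818357390372125 [ 0.40445367 -0.63913699  0.67342747] [-2.38558323  0.22572088 -0.09570993]
top [[456.8988394326874, 0.0, 322.1230886101604], [0.0, 456.8988394326874, 199.53094962796354], [0.0, 0.0, 1.0]] -0.021708968505086006 [ 0.48307391 -0.06125697  1.0550971 ] [-2.19048484  2.22010666 -0.01192149]
{'clock': 0.1, 'joint_pos': array([ 1.10911326e+00,  2.64682890e-01,  1.60523473e+00, -2.55289476e-05,
        1.27372538e+00, -3.68876793e-02]), 'joint_velocities': array([-1.07774762e-03, -1.85190263e-03, -3.04961118e-03,  6.97240877e-04,
        6.42787631e-05,  1.17601431e-03]), 'tau': array([ 1.47424242e-03, -5.03615928e+01, -3.58069897e+01,  7.31338863e-02,
        2.32390902e-02, -2.52374190e-05]), 'tool_pos': array([0.27788369, 0.61438579, 0.21701061]), 'tcp_rot': array([-0.6621478 , -3.07052526,  0.0031301 ]), 'contact_force': array([ 0.10708363, -1.3417499 , -0.65747169]), 'moment': array([0.00228404, 0.04374295, 0.02493416]), 'grasp_force': 0.0, 'gripper_width': 0.08807432467893066}
```

View pics/side0.png

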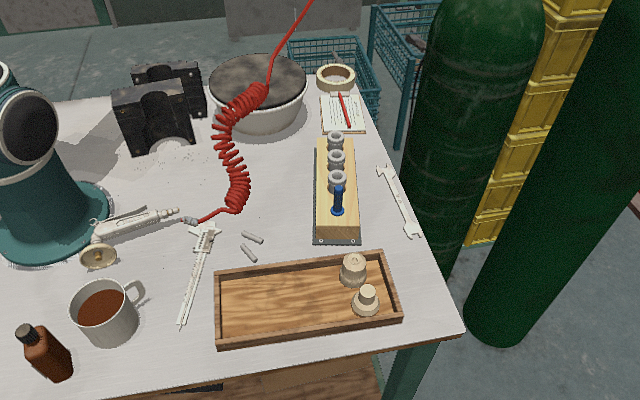

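View pics/top0.png

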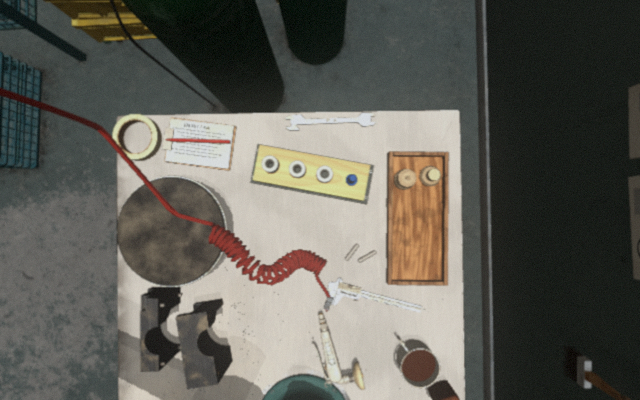

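The side view shows the gauge near px (338,195) and bushes near (337,180), (336,158) and (335,138). In the top view the gauge is at (352,180) and the bushes at (325,174), (298,169) and (270,164). The tray spans about (388–448, 152–284), with the cores at its far end. The hose lies between the arm and the board.

```bash
cat > h.py <<'E'
import numpy as np,cv2
from scipy.spatial.transform import Rotation as R
def rays(c,px):
    px=np.array(px,float).reshape(-1,1,2)
    u=cv2.undistortPoints(px,c["intrinsics"],np.array([float(c["k1"]),0,0,0])).reshape(-1,2)
    return np.c_[u,np.ones(len(u))]@R.from_rotvec(c["orientation"]).as_matrix().T
def plane(c,px,z):
    d=rays(c,px);p=np.array(c["position"]);return p+d*((z-p[2])/d[:,2])[:,None]
def cloud(c):
    v,u=np.mgrid[:400,:640];px=np.c_[u.ravel(),v.ravel()]
    return (np.array(c["position"])+rays(c,px)*c["z_map"].ravel()[:,None]).reshape(400,640,3)
E
python3 - <<'E'
from h import *
np.set_printoptions(precision=4,suppress=True)
for n in("top","side"):
    c=dict(np.load(n+"0.npz"));P=cloud(c);hsv=cv2.cvtColor(c["image"],cv2.COLOR_BGR2HSV)
    x0,x1,y0,y1=(240,460,130,300) if n=="top" else (210,410,125,355)
    roi=np.zeros((400,640),bool);roi[y0:y1,x0:x1]=1
    def blobs(m,z,lab,amin=20):
        k,l,s,ce=cv2.connectedComponentsWithStats((m&roi).astype(np.uint8))
        for i in range(1,k):
            if s[i,4]>=amin:
                r=cv2.minAreaRect(np.argwhere(l==i)[:,::-1].astype(np.float32))
                w=plane(c,[ce[i]],z)[0]; bp=plane(c,cv2.boxPoints(r),z)
                print(n,lab,s[i,4],ce[i],w[:2],"depthmed",np.median(P[l==i],0),"size",np.linalg.norm(bp[0]-bp[1]).round(3),np.linalg.norm(bp[1]-bp[2]).round(3),"rectc",bp.mean(0)[:2],"ang",np.degrees(np.arctan2(*(bp[1]-bp[0])[[1,0]])).round(1))
    H,S,V=cv2.split(hsv)
    blobs((H>100)&(H<130)&(S>120)&(V>50),.109,"blue")
    blobs((H>15)&(H<35)&(S>60)&(V>120) if n=="top" else (H>12)&(H<35)&(S>60)&(V>120)&(P[...,2]>.03)&(P[...,2]<.06),.045,"board",400)
    # bush ring: top faces
    z=P[...,2]; blobs((z>.072)&(z<.086)&(P[...,1]>-.17),.079,"bushz",15)
    blobs((z>.020)&(z<.035)&(P[...,1]<-.15),.028,"trayz",100)
    blobs((z>.002)&(z<.012)&(P[...,1]<-.15)&(H<22)&(S>90),.006,"trayfloor",300)
E
```

```text
top blue 28 [352.1786 177.6071] [ 0.5481 -0.1142] depthmed [ 0.5473 -0.1138  0.109 ] size 0.01 0.012 rectc [ 0.5479 -0.114 ] ang -64.2
top board 3304 [312.8299 172.9885] [ 0.5639 -0.0308] depthmed [ 0.5623 -0.0314  0.0453] size 0.082 0.252 rectc [ 0.5653 -0.0265] ang -11.0
top bushz 197 [269.6904 163.1878] [0.5836 0.0604] depthmed [0.5839 0.0601 0.0786] size 0.034 0.034 rectc [0.584  0.0597] ang -90.9
top bushz 193 [297.1088 168.2435] [0.5719 0.0017] depthmed [0.5723 0.0018 0.0788] size 0.034 0.034 rectc [0.5724 0.0019] ang -90.8
top bushz 186 [324.586  173.3118] [ 0.5602 -0.057 ] depthmed [ 0.5606 -0.0577  0.079 ] size 0.032 0.034 rectc [ 0.5608 -0.0568] ang -90.8
top bushz 107 [292.3084 261.215 ] [0.3734 0.0144] depthmed [0.3774 0.0127 0.0766] size 0.03 0.042 rectc [0.3706 0.0151] ang -64.2
top trayz 1680 [418.444  218.9375] [ 0.4587 -0.266 ] depthmed [ 0.4556 -0.271   0.0285] size 0.133 0.301 rectc [ 0.4613 -0.264 ] ang -90.8
top trayz 161 [428.354  176.1739] [ 0.5545 -0.29  ] depthmed [ 0.5508 -0.288   0.0272] size 0.04 0.043 rectc [ 0.556  -0.2937] ang -90.8
top trayfloor 5362 [
[... 1602 characters left out ...]
side trayz 203 [352.3793 277.9261] [ 0.545  -0.2506] depthmed [ 0.543  -0.2529  0.0269] size 0.033 0.046 rectc [ 0.5457 -0.2468] ang 69.4
side trayz 325 [365.0431 304.8308] [ 0.5528 -0.304 ] depthmed [ 0.5502 -0.3057  0.0273] size 0.04 0.045 rectc [ 0.5536 -0.3016] ang 65.0
side trayfloor 818 [378.7103 286.0587] [ 0.5907 -0.2619] depthmed [ 0.5911 -0.2581  0.0062] size 0.042 0.115 rectc [ 0.5849 -0.2598] ang 9.1
side trayfloor 7415 [284.6556 300.4507] [ 0.4266 -0.2592] depthmed [ 0.4261 -0.2604  0.0063] size 0.255 0.116 rectc [ 0.4365 -0.2555] ang -1.2
side trayfloor 393 [301.5394 337.1043] [ 0.4436 -0.3291] depthmed [ 0.4363 -0.3304  0.0081] size 0.298 0.006 rectc [ 0.4593 -0.3292] ang -1.3
```

```bash
python3 - <<'E'
import cv2
a=cv2.imread("pics/top0.png")[130:300,235:465]
b=cv2.imread("pics/side0.png")[120:355,205:410]
cv2.imwrite("pics/tc.png",cv2.resize(a,None,fx=3.4,fy=3.4,interpolation=cv2.INTER_CUBIC))
E
```

```text
(no output)
```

View pics/tc.png

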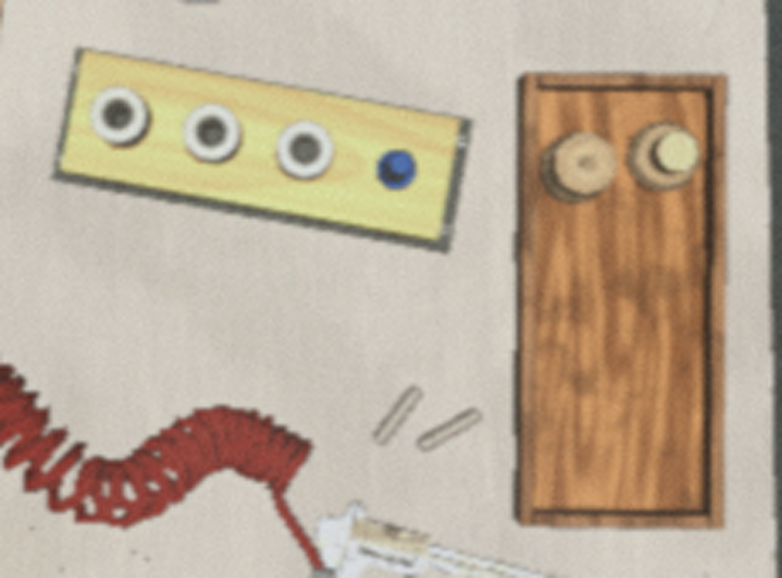

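```bash
cat >> h.py <<'E'
ROW=np.array([.1955,.9807]); ROW/=np.linalg.norm(ROW)
SEAT={3:np.array([.583,.060]),2:np.array([.5713,.0013]),1:np.array([.5598,-.0573])}
G=SEAT[2]-2*.06*ROW
def down(y):  # tool down, closing along horizontal y
    y=np.r_[np.array(y)/np.linalg.norm(y),0];z=np.array([0,0,-1.]);return R.from_matrix(np.c_[np.cross(y,z),y,z]).as_rotvec()
PERP=np.array([ROW[1],-ROW[0]])
E
python3 - <<'E'
from h import *
from cell import manip,inverse_kinematics as ik
np.set_printoptions(precision=3,suppress=True)
s=manip.state();a=np.arctan2(.614,.278)
print("G",G)
q1=ik([.43*np.cos(a),.43*np.sin(a),.40],s["tcp_rot"]);print("q1",q1)
for sg in(1,-1):
    for p in([*G,.063],[*SEAT[3],.15]):print(sg,ik(p,down(sg*PERP)))
E
```

```text
G [ 0.548 -0.116]
q1 [ 1.088 -0.269  1.81  -0.     1.602 -0.058]
1 [-0.254  0.196  1.995 -0.     0.951 -0.057]
1 [ 0.06   0.149  1.871 -0.     1.121  0.257]
-1 None
-1 None
```

```bash
python3 - <<'E'
from h import *
from cell import manip,cams,inverse_kinematics as ik
s=manip.state();a=np.arctan2(.614,.278)
q=np.array(ik([.43*np.cos(a),.43*np.sin(a),.40],s["tcp_rot"]))
manip.set_joints(q);print(manip.state()["clock"])
q[0]=-.254;q[5]=-.057;manip.set_joints(q);print(manip.state()["clock"])
manip.set_gripper(.055,25)
manip.move_pose([*G,.17],down(PERP))
s=manip.state();print(s["clock"],s["tool_pos"],s["contact_force"],s["gripper_width"])
c=cams.capture("side")
cv2.imwrite("pics/s1.png",cv2.resize(c["image"][60:260,220:460],None,fx=3,fy=3))
E
```

```text
1.2667
3.2
4.8833 [ 0.54860902 -0.11658285  0.17142918] [-0.29402998 -0.8506725   0.15767743] 0.055198351425869055
```

View pics/s1.png

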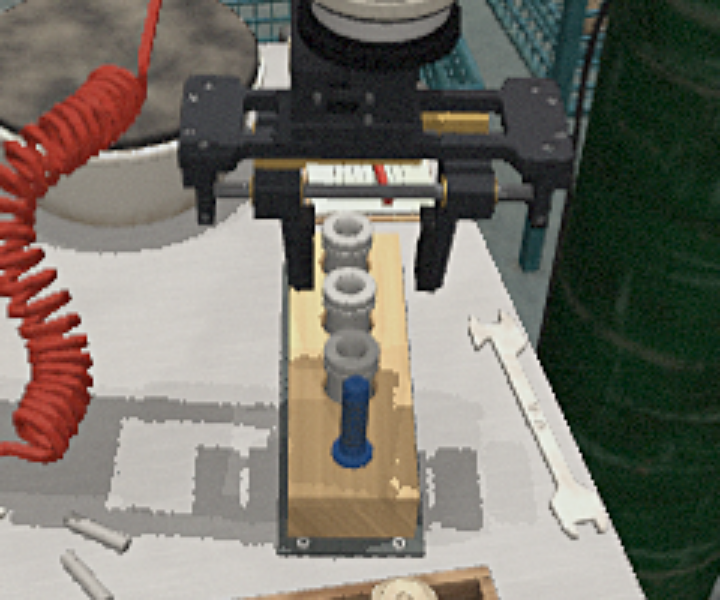

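The fingers sit symmetrically over the row, at crop px 300 and 432 with the gauge at 355 below them. Next I grip the gauge, lift it and test bush 1.

```bash
cat >> h.py <<'E'
def fz(m,n=3):
    v=[]
    for _ in range(n): v.append(m.state()["contact_force"]); m.dwell(.03)
    return np.mean(v,0)
def probe(m,xy,z0=.155,step=.002,zfast=.118,zmin=.089,thr=5):
    m.move_linear([*xy,z0],rate=.25); m.dwell(.15); f0=fz(m)
    m.move_linear([*xy,zfast],rate=.12); z=zfast
    f=fz(m,2)-f0
    while np.abs(f[2])<thr and z>zmin:
        z-=step; m.move_linear([*xy,z],rate=.04); f=fz(m,2)-f0
    s=m.state(); print("stop cmd z",round(z,4),"tcp",s["tool_pos"].round(4),"dF",f.round(1),"M",s["moment"].round(2),"w",round(s["gripper_width"],4),"t",s["clock"])
    return z
E
python3 - <<'E'
from h import *
from cell import manip,cams
manip.move_linear([*G,.063],rate=.15)
manip.set_gripper(0,25)
s=manip.state();print(s["clock"],s["gripper_width"],s["grasp_force"],s["contact_force"])
manip.move_linear([*G,.155],rate=.15)
s=manip.state();print(s["clock"],s["gripper_width"],s["grasp_force"],s["contact_force"],s["tool_pos"])
c=cams.capture("side");t=cams.capture("top")
cv2.imwrite("pics/s2.png",cv2.resize(c["image"][60:260,260:420],None,fx=3,fy=3))
probe(manip,G+.06*ROW)
c=cams.capture("side")
a=c["image"][60:260,260:420];b=cv2.imread("pics/s2.png")
cv2.imwrite("pics/s3.png",np.hstack([b[::1],cv2.resize(a,None,fx=3,fy=3)])[:600,:960][:, :])
im=cv2.imread("pics/s3.png");cv2.imwrite("pics/s3.png",cv2.resize(im,(800,500)))
E
```

```text
6.4833 0.015186551732782383 25.000109079410322 [-1.2310447  -0.01038957  1.73039491]
7.25 0.015400765607579841 25.000044081243686 [-0.69305357 -0.13093735 -1.61893729] [ 0.5470659  -0.11619451  0.15402605]
stop cmd z 0.11 tcp [ 0.5602 -0.0576  0.1109] dF [-0.3 -0.2  6. ] M [-0.    0.26 -0.07] w 0.0149 t 9.7833
```

View pics/s3.png

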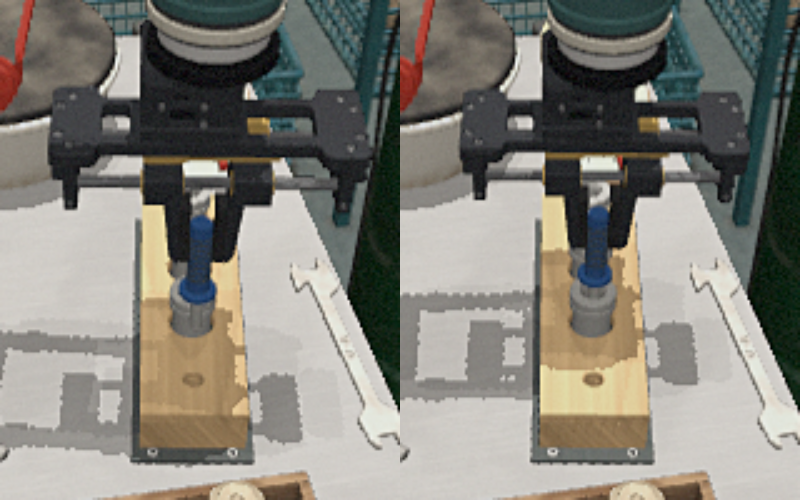

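Left is the gauge lifted. Right is the gauge in bush 1, with its shoulder (px 595,278) clearly proud of the head (593,295). The stop height of 0.1109 m matches the blind prediction of 0.111 m, so bush 1 is blind. Now I test bushes 2 and 3.

```bash
python3 - <<'E'
from h import *
from cell import manip,cams
p=G+.06*ROW
manip.move_linear([*p,.155],rate=.2)
pics=[]
for k in(2,3):
    p=G+.06*k*ROW
    z=probe(manip,p)
    pics.append(cv2.resize(cams.capture("side")["image"][60:260,260:420],(400,500)))
    if k==2 or True: manip.move_linear([*p,.155],rate=.2)
    print(manip.state()["gripper_width"],manip.state()["clock"])
cv2.imwrite("pics/s4.png",np.hstack(pics))
E
```

```text
stop cmd z 0.096 tcp [0.572  0.0013 0.0971] dF [-0.9  0.6  6.6] M [-0.07  0.34  0.02] w 0.0151 t 14.8583
0.015122702648450425 15.35
stop cmd z 0.096 tcp [0.5837 0.0602 0.0971] dF [-0.8 -0.2  6.2] M [-0.03  0.44 -0.02] w 0.0149 t 20.0
0.014988265823384118 20.4917
```

View pics/s4.png

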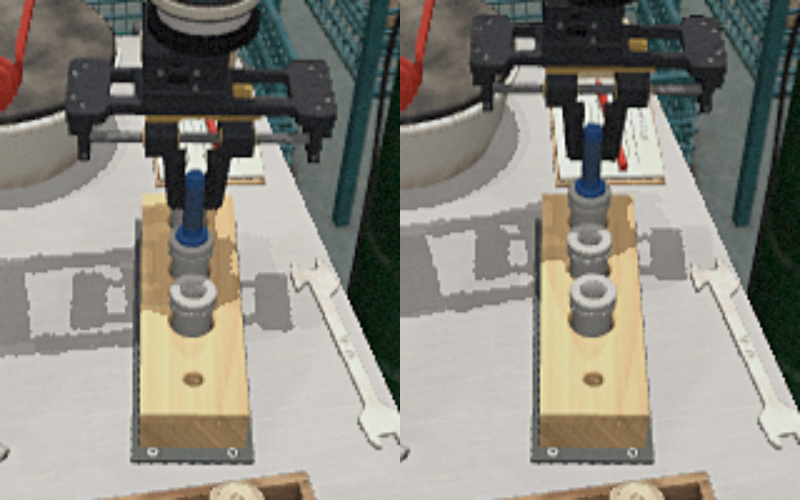

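In both pictures the shoulder sits on the bush head (left px 190,238; right 590,188). Both stopped at 0.0971 m, so bushes 2 and 3 are through bores. Now the gauge goes back.

```bash
python3 - <<'E'
from h import *
from cell import manip,cams
z=probe(manip,G,zfast=.068,step=.002,zmin=.056,thr=4)
manip.set_gripper(.055)
manip.dwell(.1)
s=manip.state();print(s["contact_force"],s["clock"])
manip.move_linear([*G,.135],rate=.2)
c=cams.capture("side");P=cloud(c);print(manip.state()["clock"])
hsv=cv2.cvtColor(c["image"],cv2.COLOR_BGR2HSV);m=(hsv[...,0]>100)&(hsv[...,0]<130)&(hsv[...,1]>120)&(hsv[...,2]>50)
m[:150]=0;m[:,:300]=0;m[240:]=0;m[:,370:]=0
q=P[m];print(len(q),q[:,2].min(),q[:,2].max(),np.median(q[q[:,2]>.1],0),np.median(q[q[:,2]<.06],0))
cv2.imwrite("pics/s5.png",cv2.resize(c["image"][60:260,260:420],None,fx=3,fy=3))
E
```

```text
stop cmd z 0.062 tcp [ 0.5484 -0.1165  0.0631] dF [-2.   0.7  6.3] M [0.07 0.46 0.09] w 0.0151 t 23.5
[ 0.1248136  -0.3734964  -0.66199975] 24.3333
24.9
204 0.04574537846866278 0.11103947866977248 [ 0.54795861 -0.11733798  0.10830153] [ 0.54571373 -0.11960639  0.05097401]
```

View pics/s5.png

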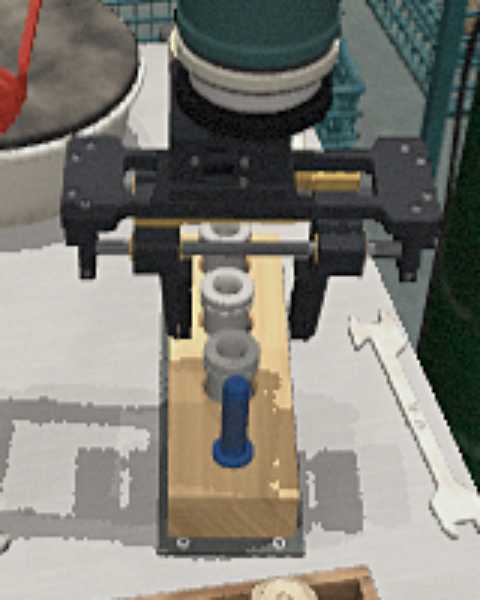

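The gauge stands back in its hole with the shoulder on the board (px 233,455; top at 0.108 m). Now I move the blind bush 1 to the tray.

```bash
python3 - <<'E'
from h import *
from cell import manip,cams
p=G+.06*ROW; T=np.array([.405,-.265])
manip.move_linear([*p,.135],rate=.2)
manip.move_linear([*p,.052],rate=.12)
manip.set_gripper(0,35)
s=manip.state();print(s["clock"],s["gripper_width"],s["contact_force"].round(1))
manip.move_linear([*p,.17],rate=.12)
s=manip.state();print(s["clock"],s["gripper_width"],s["contact_force"].round(1))
manip.move_pose([*T,.17],down([1,0]))
s=manip.state();print(s["clock"],s["gripper_width"],s["tool_pos"])
cv2.imwrite("pics/s6.png",cams.capture("side")["image"])
E
```

```text
26.65 0.03394016970629164 [-2.3  0.   6. ]
27.7833 0.03378923383701107 [ 0.2 -0.2 -2.8]
28.7917 0.034439618364545045 [ 0.40534002 -0.26463215  0.1697509 ]
```

View pics/s6.png

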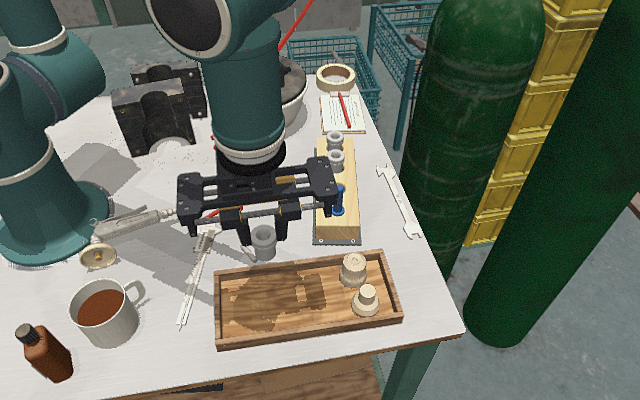

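The bush hangs upright in the grip at (263,243), above the near part of the tray. The gauge is at (338,205) and the other two bushes are undisturbed. I lower it, release and back off.

```bash
python3 - <<'E'
from h import *
from cell import manip,cams
T=np.array([.405,-.265])
probe(manip,T,z0=.15,zfast=.030,step=.0015,zmin=.014,thr=4)
manip.set_gripper(.06);manip.dwell(.1)
manip.move_linear([*T,.25],rate=.15)
manip.move_linear([.42,-.10,.35],rate=.2)
manip.dwell(.5);print(manip.state()["clock"],manip.state()["contact_force"])
c=cams.capture("side");P=cloud(c);t=cams.capture("top")
z=P[...,2];m=(z>.044)&(z<.056)&(P[...,1]<-.22)&(P[...,1]>-.31)&(P[...,0]>.36)&(P[...,0]<.45)
print(m.sum(),np.median(P[m],0),np.percentile(P[m],[5,95],axis=0))
cv2.imwrite("pics/s7.png",np.hstack([cv2.resize(c["image"][110:360,200:440],(480,500)),cv2.resize(t["image"][130:300,380:460],(235,500))]))
E
```

```text
stop cmd z 0.0225 tcp [ 0.4052 -0.2654  0.0239] dF [-3.6  1.6 10.9] M [0.25 0.71 0.02] w 0.0338 t 32.1417
36.0833 [-0.07516218 -0.67129082  0.82953427]
338 [ 0.4044369  -0.26276873  0.04975702] [[ 0.38942878 -0.27887916  0.04500018]
 [ 0.41961991 -0.24824135  0.05179666]]
```

View pics/s7.png

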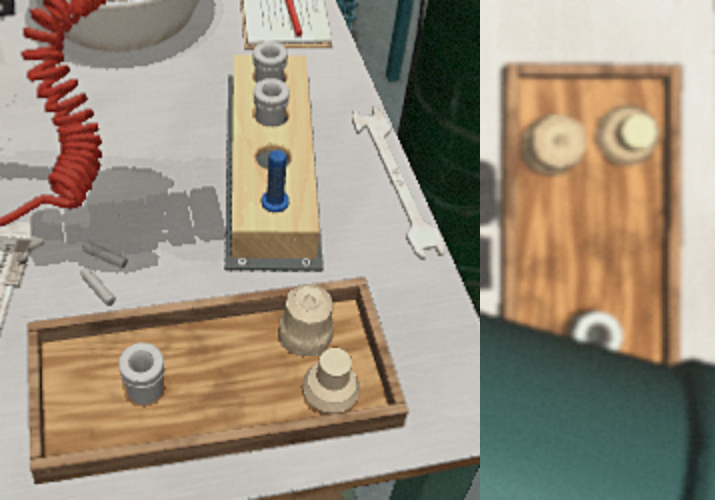

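The blind bush stands upright in the tray at (143,372), with its top at 0.050 m. The gauge is seated in its hole at (276,200), and the two good bushes are still in their seats.

```bash
python3 -c "
from cell import order
print(order.close_job())"
```

```text
the job is handed in; nothing more can be done
None
```

The job is done and handed in at about 36 s on the clock: bush 1 proved blind and now stands upright in the scrap tray, bushes 2 and 3 are drilled through and remain in their seats, and the gauge is back in its hole with its shoulder on the board.

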